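Clamp up a two-layer sign blank in the screw press

TASK

Clamp up the two drilled layers of the sign blank in the screw press: lower the thick plate over the four posts until it sits flat on their collars, then lower the thin plate over the same posts until it lies flat on the thick one. Swing the press arm fully home over the stack, and turn the black ratchet cap clockwise until the foot bears on the stack and the clutch slips, and on through an eighth of a turn of slipping. Let go, leaving both plates clamped, and do not shove aside the pencil, the sanding block or the offcut that lie nearby.

Things in the scene. Friction and masses are not known exactly. Their poses are not given: they have to be found in the camera images.
- press: screw press, fixed to the bench: a wooden bed 275 x 120 x 15 mm with four upright steel posts and a steel column. Origin: on the bench surface, in the middle between the four posts; x runs along the bed to the column, z up. Bed from x = -105 to +170 mm. The posts stand at x = +-60, y = +-14 mm: each has a collar 18 mm in diameter whose top is 45 mm above the bench, above it a pin 10 mm in diameter, straight to 79 mm and tapering to a 3 mm tip 89 mm above the bench.
- press_seat (a point): point in the middle between the four posts at the height of the collars' tops (45 mm above the bench), axes as press. The seated thick plate has its origin here; the seated thin one 26 mm above it
- column_top (a point): top of the column on the swing axis of the arm, 130 mm from the posts' middle along the press's x, 134 mm above the bench
- swing_arm (a joint): swing of the press arm about the upright column, rad. 0: home against its stop, the arm pointing along the press's -x with cap and foot over the middle of the posts; at 1.57 it points along the press's +y. Starts open; closing turns it counter-clockwise seen from above. It stays where it is left: about 1 N at the cap moves it. Grey arm 26 mm wide, 20 mm high, from 112 to 132 mm above the bench
- cap_top (a point): centre of the top of the black fluted ratchet cap, 48 mm in diameter, 36 mm high, upright at the end of the arm 130 mm from the column; this point is 175 mm above the bench, the cap's underside 139 mm. A steel disc and a short white line mark its top. The cap does not rise or sink as it is turned.
- ratchet (a joint): slip angle of the clutch between the cap and the screw, rad: 0 at the start, and grows only while the clutch slips. Turning the cap clockwise from above takes 0.06 N m and drives the foot down 4 mm per rad; when the foot bears on something with about 22 N the clutch slips at 0.15 N m and this grows as the cap is turned further. The slip is even, with no notch to feel: an eighth of a turn is 0.79. It never slips counter-clockwise: that raises the foot.
- foot: round steel press foot 40 mm in diameter below the arm's end; origin: centre of its underside, 91 to 95 mm above the bench at the start, which is 4 to 8 mm above the finished stack (87 mm), so that 1 to 2 rad of turning bring it to bear. It passes over the stack as the arm swings in, unless it was screwed down before. It does not turn.
- core: thick plate (the core), 26 mm thick, 120 to 220 g, 160 x 52 mm, plain pale wood, with four holes of 14 mm right through it, at x = +-60, y = +-14 mm. Origin: centre of the underside; x along its length, z up out of the upper side. Either side up and either end first would fit but it already lies right side up. It lies flat on the bench.
- face: thin plate (the facing), 16 mm thick, 75 to 145 g, 160 x 52 mm, plain pale wood, with four holes of 14 mm right through it, at x = +-60, y = +-14 mm. Origin: centre of the underside; x along its length, z up out of the upper side. Either side up and either end first would fit but it already lies right side up. It lies flat on the bench.
- pencil: bystander: flat carpenter's pencil, 170 x 12 x 10 mm, lying between the two starting places of the plates. Leave it where it is
- sanding_block: bystander: cork sanding block, 100 x 60 x 30 mm. Leave it where it is
- offcut: bystander: wood offcut without holes, 130 x 50 x 22 mm. Leave it where it is
Not all that is in view belongs to the job. What is shaped like the core but green or pink is not meant.

How it is judged:
On the way, in this order (a step that is already met when the one before it is completed fails the run):
1. the thick plate sits flat on the collars, over all four posts (horizontal distance between core and press_seat below 0.005 m and z of core in the frame of press_seat between -0.003 and 0.003 m and angle between core's own z axis and vertical below 0.04 rad and angle between the x axis of core and the x axis of press, either way round below 0.06 rad), for 0.2 s.
2. the thin plate lies flat on the thick one, over the same posts (all of step 1 and horizontal distance between face and press_seat below 0.005 m and z of face in the frame of press_seat between 0.023 and 0.029 m and angle between face's own z axis and vertical below 0.04 rad and angle between the x axis of face and the x axis of press, either way round below 0.06 rad), for 0.2 s.
3. the arm is swung home over the stack (all of step 2 and value of joint swing_arm below 0.05 rad), for 0.1 s.
4. the foot bears on the stack and the clutch has slipped (all of step 3 and value of joint ratchet above 0.7 rad and contact force between foot and face above 3 N), for 0.1 s.
At the end, for the whole second after the job is handed in: Thick plate on the collars, thin one on it: each within 5 mm of the posts' middle, 3 mm of its height, level within 0.04 rad, in line with the press within 0.06; arm within 0.05 rad of home; clutch slipped over 0.7 rad; foot still presses the thin plate with over 3 N; all at rest (all of step 4 and linear speed of each of core, face below 0.02 m/s); the robot touches nothing.
It fails at once if the pencil, the sanding block or the offcut is moved more than 40 mm away (distance of any of pencil, sanding_block, offcut from where it was at the start of the episode above 0.04 m).
It also fails if it takes over 72 s, if anything falls off the work surface, if the arm or the gripper's body presses on something with over 40 N, if the wrist force passes 120 N, or if a joint passes its speed limit or range.

ROBOT

A 6-joint arm with a two-finger parallel gripper is mounted at the origin on the work surface. World frame = base frame: x ahead of the robot, y to its left, z up, the work surface at z = 0. Lengths are in m, angles in rad, forces in N, time in s.
With the tool pointing down it reaches from about 0.375 to 0.925 m from the base axis. Payload 5.7 kg.
Tool frame: the origin (TCP) lies on the centre line of the jaws, within the pads' length; the fingertips stand ahead of it and the grasp point (between the pads) lies 8 mm behind it (manip.tip_reach is the z of the fingertips in the tool frame, in m); z points along the fingers, y is the direction in which the jaws open and shut (so a half turn about z gives the same grasp; the last joint's range is limited). The gripper opens to 88 mm and grips with 3 to 60 N. Pads are 20 mm wide; open, the fingers measure 115 mm over their backs; the gripper's body (75 mm by 178 mm) begins 61 mm behind the grasp point.
Start: joints at [1.036, 0.359, 1.51, -0, 1.272, -0.115], TCP at [0.245, 0.548, 0.234] pointing down, gripper open.
Joint ranges: [-2.97, 2.97], [-1.01, 2.36], [0.21, 2.38], [-0.96, 4.11], [0.2, 2.71], [-2.98, 2.98]. Speed limits (rad/s): [2.39, 2.39, 3.14, 3.14, 3.14, 3.14].

INTERFACE

Orientations are given as a rotation vector (axis times angle).
In Python, from bench import readout, snapshot, camera_model, job, manip gives the robot as it stands.
- The arm moves only by the shell command python3 -m jog 'ROWS' [FORCE]. ROWS is JSON, a list of rows, each a list of 3 entries, a list of its own where there are three numbers: the turn, a rotation vector about the tool's x, y, z in rad, then the shift along the tool's x, y, z in mm, then the finger opening in mm, from 0 to 87.8. In form: [[[rx, ry, rz], [x, y, z], gripper], ...]. A call has 1 to 8 rows; each row shifts and turns the commanded pose from where the row before left it, along the tool's axes as they then stand; what a row does not reach is not made up. A row lasts 1/10 s, in which the tool goes at most 50 mm and 8.59 degrees, less where a joint would pass 70% of its speed; a pose out of reach is approached as far as the arm can. A call with a gripper value outside its range is refused whole. The fingers move at their own pace and stop on an object; FORCE is the grip in N (left out, the last holds). Time passes only in rows, so rows that do not move let the fingers close. It gives the time, the measured TCP pose, the force and the opening at its end, in the units of the state.
- readout.observe(): the state, without advancing time (a new reading comes with each control period).
- snapshot(name): name is "scene" or "top" or "wrist"; returns (picture, depth): 480x640x3 uint8, red, green, blue; 480x640 float32, m along the optical axis (not along the pixel's ray), 0 where there is no reading.
- camera_model(name): a dict with "mtx" (3x3 intrinsics, pixels), "pose" (4x4, takes a point from camera to world coordinates). Camera axes: x right, y down, z forward; pixel columns grow to the right and rows downward; lengths in m; the calibration is good to about 2 mm. The wrist camera is an equidistant fisheye: a pixel r from the principal point sees the ray r / f radians off the axis. A picture is of the moment at which its call begins: read the wrist's pose just before it. camera_model takes no time and is no camera call; for the wrist camera it gives the pose at the moment of the call.
- job.sign_off(): hands the job in, once; it reports no verdict.
The state is a dict: "time_s": time; "joints": joint angles; "joint_vel": joint speeds; "joint_torque": joint torques, N m; "ee_pos": TCP position; "tcp_rot": TCP orientation; "force": force on the tool from outside, world axes, zero at the start; "ft_torque": the same for the moment, N m; "opening": finger opening in m.
Only numpy, scipy, OpenCV 4.12 (cv2) and the standard library are available. Lean on these libraries where they do the work, as an engineer would, in place of code of your own. Each camera call takes 0.05 s, during which the arm holds its last target. There are 200 camera calls.

## Working session

There is one attempt and no reset: what is moved stays moved. The work goes in short steps, Python scripts to look and compute and a shell command to move; the robot and the scene stay as the last step left them, time stands still between calls to the robot, and variables do not carry over. Pictures are saved under pics/ and viewed, about 8 in all and at most 12, crops included, and the job is handed in when it is done.

```bash
ls; mkdir -p pics; python3 - <<'E'
from bench import readout, snapshot, camera_model, job, manip
import cv2,numpy as np
for n in ("top","scene"):
    p,d=snapshot(n); cv2.imwrite(f"pics/{n}0.png",p[...,::-1]); np.save(f"pics/{n}0.npy",d)
    m=camera_model(n); print(n,np.round(m["mtx"],1).tolist(),np.round(m["pose"],4).tolist())
s=readout.observe(); print(s, manip.tip_reach)
E
```

```text
pics
top [[484.2, 0.0, 324.5], [0.0, 484.2, 246.0], [0.0, 0.0, 1.0]] [[0.0296, -0.9901, 0.137, 0.2413], [-0.9995, -0.0304, -0.0041, -0.0434], [0.0082, -0.1368, -0.9906, 1.1603], [0.0, 0.0, 0.0, 1.0]]
scene [[476.3, 0.0, 316.7], [0.0, 476.3, 242.7], [0.0, 0.0, 1.0]] [[0.1388, 0.7673, -0.6261, 1.0169], [0.9903, -0.1049, 0.091, -0.1434], [0.0041, -0.6326, -0.7744, 0.8788], [0.0, 0.0, 0.0, 1.0]]
{'time_s': 0.1, 'joints': array([ 1.03587555e+00,  3.59444044e-01,  1.51131333e+00,  9.05326043e-06,
        1.27252774e+00, -1.15080937e-01]), 'joint_vel': array([ 1.33659594e-03,  2.81425268e-06, -2.44850779e-03, -2.00438410e-04,
       -6.54645039e-04,  2.09764466e-04]), 'joint_torque': array([-9.25817985e-04, -5.16357386e+01, -2.71406794e+01,  6.77066180e-02,
        2.75635184e-02, -4.54338408e-05]), 'ee_pos': array([0.24424873, 0.54736648, 0.2328912 ]), 'tcp_rot': array([-6.54539599e-01, -3.07208874e+00,  2.51456389e-03]), 'force': array([-0.34764216, -0.36349608,  0.15412054]), 'ft_torque': array([-0.0071436 , -0.03702713, -0.01261239]), 'opening': 0.0877684431596883} 0.011
```

View pics/top0.png

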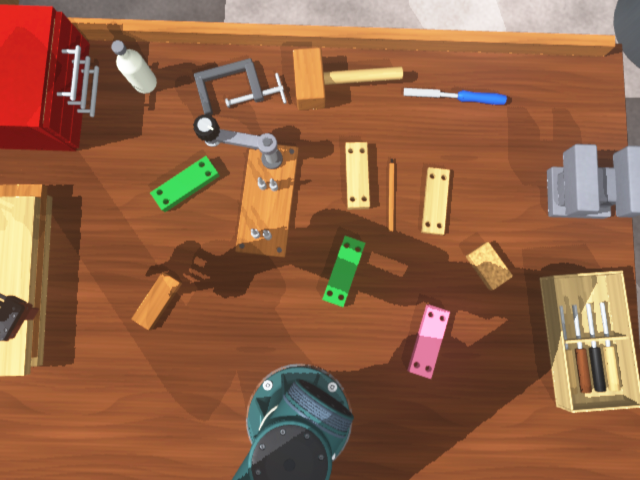

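View pics/scene0.png

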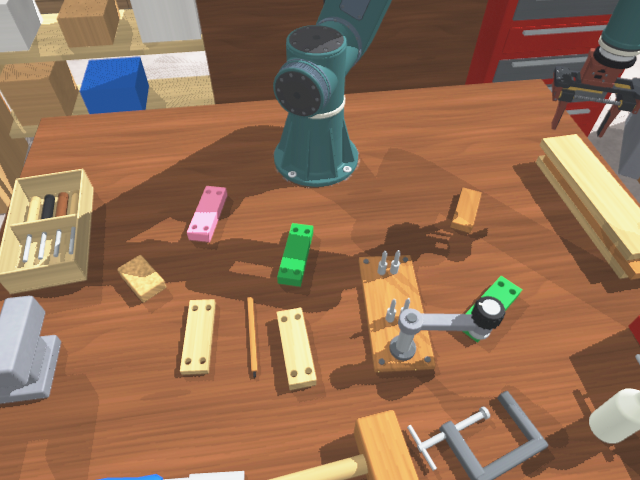

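The first picture (top) shows pale plates at (358,175) and (436,200) with the pencil between them at (391,196). The press bed is at (268,200), the cap at (206,128) and the column at (268,145). Lookalikes to leave alone are the greens at (184,183) and (344,271), and the pink at (429,341). Offcut (157,300), cork block (489,265). Depth will tell which pale plate is thick.

```bash
cat > h.py <<'E'
import numpy as np,cv2
from bench import readout,snapshot,camera_model
def cloud(d,m):
    v,u=np.mgrid[:480,:640]; K=m["mtx"]
    P=np.stack([(u-K[0,2])/K[0,0]*d,(v-K[1,2])/K[1,1]*d,d],-1)
    return P@m["pose"][:3,:3].T+m["pose"][:3,3]
def rect(xy):
    r=cv2.minAreaRect((xy*1000).astype(np.float32)); b=cv2.boxPoints(r)
    e=[b[1]-b[0],b[2]-b[1]]; e=max(e,key=np.linalg.norm)
    return np.round(r[0],1),np.round(r[1],1),round(np.degrees(np.arctan2(e[1],e[0]))%180,2)
E
python3 - <<'E'
from h import *
for n in("top","scene"):
    d=np.load(f"pics/{n}0.npy"); W=cloud(d,camera_model(n)); p=cv2.imread(f"pics/{n}0.png"); 
    boxes={"top":{"A":(338,135,378,215),"B":(415,160,458,242),"pencil":(384,155,399,236),"bed":(230,140,303,260),"cap":(185,105,225,150),"col":(250,125,285,165),"block":(465,240,515,292),"offc":(130,270,184,330)},
     "scene":{"A":(270,300,322,392),"B":(174,292,222,380),"bed":(355,250,440,380),"cap":(465,290,510,330),"pencil":(244,290,260,380)}}[n]
    for k,(a,b,c,e) in boxes.items():
        w=W[b:e,a:c].reshape(-1,3); ok=d[b:e,a:c].ravel()>0; z=w[:,2]
        lo,hi={"bed":(.010,.022),"cap":(.165,.19),"col":(.12,.15),"pencil":(.005,.02)}.get(k,(.011,.04))
        s=ok&(z>lo)&(z<hi); q=w[s]
        if k in"AB": q=q[q[:,2]>np.median(q[:,2])-.004]
        print(n,k,s.sum(),"z",np.round(np.median(q[:,2])*1000,1),*rect(q[:,:2]),"mean",np.round(q.mean(0)*1000,1))
    # holes A,B: bench-plane level
    for k in "AB":
        a,b,c,e=boxes[k]; 
    # post tops
    a,b,c,e=boxes["bed"]; w=W[b:e,a:c].reshape(-1,3); q=w[(w[:,2]>.05)&(w[:,2]<.095)]
    print(len(q)); 
    cl=cv2.kmeans(q.astype(np.float32)[:,:2],2,None,(3,50,1e-5),5,cv2.KMEANS_PP_CENTERS)
    print(np.round(cl[2]*1000))
p=cv2.imread("pics/top0.png"); cv2.imwrite("pics/c1.png",cv2.resize(p[95:265,180:380],None,fx=4,fy=3.5,interpolation=cv2.INTER_CUBIC))
E
```

```text
top A 1368 z 26.8 [ 574.5 -121.8] [162.   52.3] 3.39 mean [ 573.7 -121.8   26.8]
top B 1329 z 16.8 [ 518.7 -314.2] [ 53.  161.3] 174.8 mean [ 517.9 -313.9   16.9]
top pencil 373 z 10.4 [ 530.2 -207.1] [190.2  34.4] 0.68 mean [ 526.7 -206.2   10.2]
top bed 4656 z 15.7 [511.7  94.5] [120.5 275.2] 175.37 mean [498.   93.9  15.7]
top cap 443 z 175.7 [627.6 214.8] [50.1 50.3] 118.89 mean [626.3 213.8 175.1]
top col 424 z 134.1 [607.9  95.5] [43.1 59.3] 94.08 mean [607.8  93.1 133.6]
top block 1158 z 30.1 [ 363.3 -438.6] [100.1  61.7] 35.32 mean [ 362.1 -436.3   29.4]
top offc 1276 z 22.4 [257.5 342.2] [ 52.2 130.7] 149.62 mean [257.3 340.9  22.1]
178
[[570.  87.]
 [418. 101.]]
scene A 2002 z 26.2 [ 575.6 -121.2] [161.2  52.2] 3.35 mean [ 580.2 -121.1   26.1]
scene B 1790 z 16.1 [ 519.9 -313.5] [ 53.6 162.7] 174.92 mean [ 524.5 -313.7   16. ]
scene bed 4876 z 15.2 [513.4  94.9] [120.7 275.9] 175.46 mean [520.6  88.9  15.2]
scene cap 639 z 175.1 [630.6 214.8] [50.8 50. ] 52.33 mean [632.6 213.1 174.3]
scene pencil 467 z 9.8 [ 529.2 -205. ] [190.4  18.5] 2.0 mean [ 536.8 -206.     9.8]
401
[[589.  86.]
 [423. 102.]]
```

View pics/c1.png

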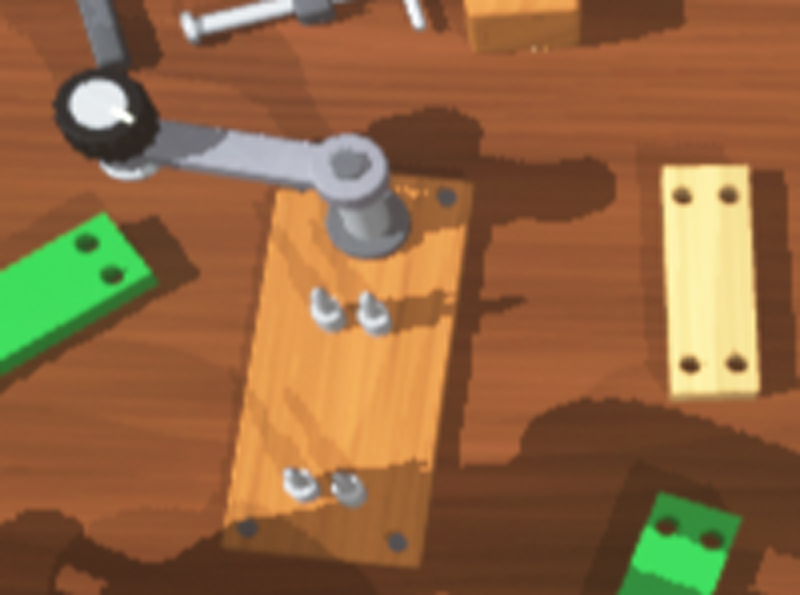

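Plate A at (358,175) is 26 mm high, so it is the core. B is 16 mm high, so it is the face. The crop shows the four posts in pairs and the cap at the end of the open arm. Frames from the fits: core (575,−121.5) at 3.4°, face (519,−314) at −5.15°, press origin ≈(480,97) at −4.6°.

```bash
cat >> h.py <<'E'
from scipy.spatial.transform import Rotation as Rn
def plan(x,y,z,yaw,quiet=False):
    "target TCP in mm and direction of tool y in deg (mod 180), tool down; turn needed, then shift after turn"
    s=readout.observe(); R=Rn.from_rotvec(s["tcp_rot"]).as_matrix(); p=s["ee_pos"]*1000
    cur=np.degrees(np.arctan2(R[1,1],R[0,1])); dy=(yaw-cur+90)%180-90
    a=np.radians(cur+dy); Y=np.array([np.cos(a),np.sin(a),0]); Z=np.array([0,0,-1.]); X=np.cross(Y,Z)
    T=np.stack([X,Y,Z],1); dR=Rn.from_matrix(R.T@T).as_rotvec()
    d=np.array([x,y,z])-p
    print("t",round(s["time_s"],2),"p",p.round(1),"yawY",round(cur,1),"J1,J6",s["joints"][[0,5]].round(2),"op",round(s["opening"]*1e3,1),"F",s["force"].round(1),"Mz",s["ft_torque"].round(3))
    print("  turn",dR.round(4),"(alt rz",round(dR[2]-np.sign(dR[2])*np.pi,3),") shift-after",(T.T@d).round(1),"shift-now",(R.T@d).round(1))
E
python3 -c "
from h import *
plan(575,-121.5,120,93.4)"
```

```text
t 0.1 p [244.2 547.4 232.9] yawY 65.9 J1,J6 [ 1.04 -0.12] op 87.8 F [-0.3 -0.4  0.2] Mz [-0.007 -0.037 -0.013]
  turn [-0.0016 -0.0006 -0.4792] (alt rz 2.662 ) shift-after [-290.5 -687.3  112.9] shift-now [-574.7 -475.8  113.6]
```

```bash
python3 -m jog '[[[0,0,-0.12],[0,0,0],70],[[0,0,-0.12],[0,0,0],70],[[0,0,-0.12],[0,0,0],70],[[0,0,-0.119],[0,0,0],70],[[0,0,0],[-19.4,-45.8,0],70],[[0,0,0],[-19.4,-45.8,0],70],[[0,0,0],[-19.4,-45.8,0],70],[[0,0,0],[-19.4,-45.8,0],70]]' 20
python3 -m jog '[[[0,0,0],[-19.4,-45.8,0],70],[[0,0,0],[-19.4,-45.8,0],70],[[0,0,0],[-19.4,-45.8,0],70],[[0,0,0],[-19.4,-45.8,0],70],[[0,0,0],[-19.4,-45.8,0],70],[[0,0,0],[-19.4,-45.8,0],70],[[0,0,0],[-19.4,-45.8,0],70],[[0,0,0],[-19.4,-45.8,0],70]]'
python3 -m jog '[[[0,0,0],[-19.4,-45.8,20],70],[[0,0,0],[-19.4,-45.8,20],70],[[0,0,0],[-19.4,-45.8,40],70],[[0,0,0],[0,0,0],70]]'
python3 -c "
from h import *
plan(575,-121.5,14,93.4)"
```

```text
time_s: 0.9
ee_pos: [0.333, 0.3678, 0.2333]
tcp_rot: [0.094, -3.14, 0.001]
force: [1.5, -0.1, -0.7]
opening: 0.0701
time_s: 1.7
ee_pos: [0.5097, 0.011, 0.2335]
tcp_rot: [0.092, -3.14, -0.0]
force: [0.8, 0.3, -0.7]
opening: 0.0702
time_s: 2.1
ee_pos: [0.5677, -0.1089, 0.1608]
tcp_rot: [0.087, -3.136, -0.0]
force: [-0.4, 0.7, -0.9]
opening: 0.07
t 2.1 p [ 567.7 -108.9  160.8] yawY 93.2 J1,J6 [-0.31 -1.93] op 70.0 F [-0.4  0.7 -0.9] Mz [0.018 0.023 0.052]
  turn [ 0.0004 -0.0046 -0.004 ] (alt rz 3.138 ) shift-after [ -6.5 -13.1 146.8] shift-now [ -7.3 -13.1 146.8]
```

```bash
python3 -m jog '[[[0,0,0],[-6.5,-13,0],70],[[0,0,0],[0,0,40],70],[[0,0,0],[0,0,40],70],[[0,0,0],[0,0,30],70],[[0,0,0],[0,0,0],70],[[0,0,0],[0,0,0],70]]'
python3 -c "
from h import *
plan(575,-121.5,14,93.4)
p,d=snapshot('wrist'); cv2.imwrite('pics/w1.png',p[...,::-1])"
```

```text
time_s: 2.7
ee_pos: [0.5756, -0.1172, 0.056]
tcp_rot: [-0.095, 3.14, -0.0]
force: [-0.2, -0.4, -0.2]
opening: 0.0703
t 2.7 p [ 575.6 -117.2   56. ] yawY 93.4 J1,J6 [-0.32 -1.95] op 70.3 F [-0.2 -0.4 -0.2] Mz [ 0.04  -0.039 -0.034]
  turn [-0.0001  0.0002  0.0009] (alt rz -3.141 ) shift-after [ 0.9 -4.3 42. ] shift-now [ 0.9 -4.3 42. ]
```

View pics/w1.png

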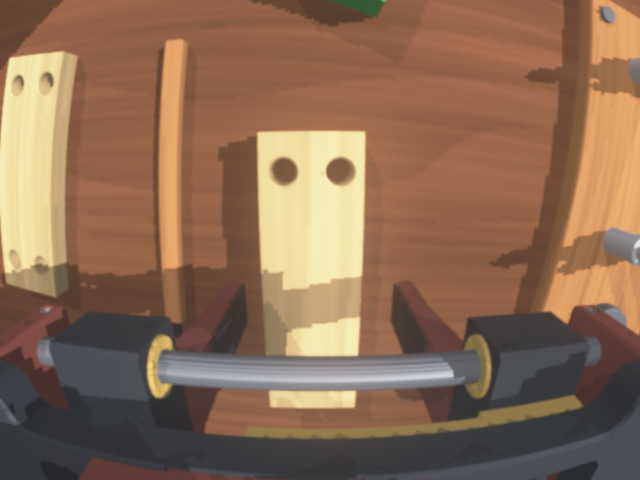

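The wrist view shows the pale core between the open jaws, with holes at (284,171) and (340,171). The pencil is clear at (172,180). I'll check the holes through the wrist calibration, then go down.

```bash
cat >> h.py <<'E'
def wray(u,v,z,m=None):
    m=m or camera_model("wrist"); K=m["mtx"]; a=np.array([(u-K[0,2]),(v-K[1,2])]); r=np.hypot(*a); th=r/K[0,0]
    d=m["pose"][:3,:3]@np.array([*(a/r*np.sin(th)),np.cos(th)]); o=m["pose"][:3,3]
    return ((o+d*(z-o[2])/d[2])*1000).round(1)
E
python3 -c "
from h import *
for u,v in((284,171),(340,171)): print(wray(u,v,.026))"
python3 -m jog '[[[0,0,0],[0,-3,21],70],[[0,0,0],[0,0,21],70],[[0,0,0],[0,0,0],70],[[0,0,0],[0,0,0],70]]'
python3 -c "
from h import *
plan(575,-121.5,14,93.4)"
```

```text
[ 518.2 -138.9   26. ]
[ 516.6 -111.7   26. ]
time_s: 3.15
ee_pos: [0.5764, -0.1208, 0.0148]
tcp_rot: [-0.093, 3.138, -0.001]
force: [-0.3, 0.5, -0.1]
opening: 0.0701
t 3.15 p [ 576.4 -120.8   14.8] yawY 93.4 J1,J6 [-0.32 -1.95] op 70.1 F [-0.3  0.5 -0.1] Mz [ 0.085 -0.028 -0.001]
  turn [-0.0009  0.0019  0.0002] (alt rz -3.141 ) shift-after [ 1.5 -0.6  0.8] shift-now [ 1.5 -0.6  0.8]
```

```bash
python3 -m jog '[[[0,0,0],[0,0,0],45],[[0,0,0],[0,0,0],45],[[0,0,0],[0,0,0],45],[[0,0,0],[0,0,0],45],[[0,0,0],[0,0,-30],45],[[0,0,0],[0,0,-50],45],[[0,0,0],[0,0,-50],45],[[0,0,0],[0,0,0],45]]' 30
python3 -c "
from h import *
plan(480.1,97.3,144,85.4)"
```

```text
time_s: 3.95
ee_pos: [0.58, -0.1221, 0.1499]
tcp_rot: [-0.093, 3.129, -0.007]
force: [1.0, -0.6, -1.3]
opening: 0.0522
t 3.95 p [ 580.  -122.1  149.9] yawY 93.4 J1,J6 [-0.32 -1.95] op 52.2 F [ 1.  -0.6 -1.3] Mz [ 0.004 -0.079 -0.071]
  turn [-0.0039  0.0118  0.1396] (alt rz -3.002 ) shift-after [117.1 210.7   5.9] shift-now [ 86.7 225.    3.9]
```

```bash
python3 -m jog '[[[0,0,0.14],[0,0,0],45],[[0,0,0],[39,0,0],45],[[0,0,0],[39,20,0],45],[[0,0,0],[39,40,0],45],[[0,0,0],[0,45,0],45],[[0,0,0],[0,45,0],45],[[0,0,0],[0,40,0],45],[[0,0,0],[0,20,0],45]]'
python3 -m jog '[[[0,0,0],[0,0,0],45],[[0,0,0],[0,0,0],45],[[0,0,0],[0,0,0],45]]'
python3 -c "
from h import *
plan(480.1,97.3,130,85.4)
p,d=snapshot('wrist'); cv2.imwrite('pics/w2.png',p[...,::-1]); import pickle; pickle.dump(camera_model('wrist'),open('w2.pkl','wb'))
p,d=snapshot('scene'); cv2.imwrite('pics/s2.png',cv2.resize(p[150:350,300:520,::-1],None,fx=3,fy=3)); "
```

```text
time_s: 4.75
ee_pos: [0.4785, 0.0964, 0.1424]
tcp_rot: [-0.124, -3.138, -0.001]
force: [1.1, -0.2, -1.6]
opening: 0.0518
time_s: 5.05
ee_pos: [0.479, 0.0926, 0.1426]
tcp_rot: [-0.128, -3.138, 0.001]
force: [-0.4, 0.0, -0.8]
opening: 0.0516
t 5.05 p [479.   92.6 142.6] yawY 85.3 J1,J6 [ 0.05 -1.44] op 51.6 F [-0.4  0.  -0.8] Mz [ 0.074  0.011 -0.02 ]
  turn [-0.0007 -0.001  -0.0011] (alt rz 3.14 ) shift-after [-0.8  4.7 12.6] shift-now [-0.8  4.7 12.6]
```

View pics/w2.png

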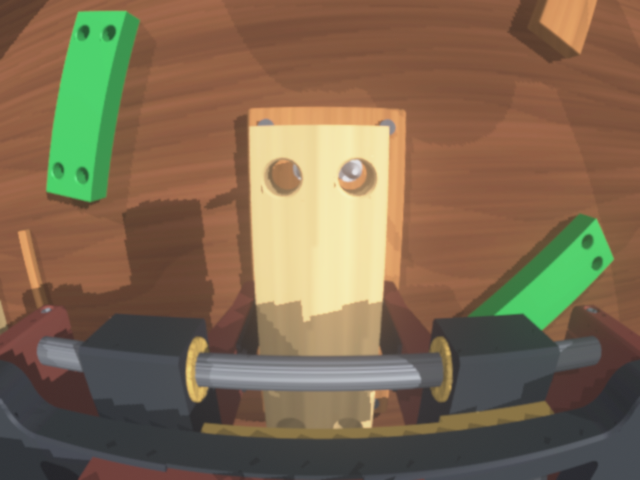

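```bash
python3 -c "
from h import *
import pickle; m=pickle.load(open('w2.pkl','rb'))
for u,v in((284,176),(357,176)): print(wray(u,v,.154,m))
for u,v in((249.5,108),(405.5,110),(264,126),(387,127)): print(wray(u,v,.015,m))
a=np.radians(-4.6);X=np.array([np.cos(a),np.sin(a)]);Y=np.array([-X[1],X[0]]);o=np.array([480.1,97.3])
print('corners exp',o-105*X-60*Y,o-105*X+60*Y)
for c in ((60,14),(60,-14),(-60,14),(-60,-14)): print(c,o+c[0]*X+c[1]*Y)
# post tips by top camera: bright pixels; project expected
for n in('top','scene'):
  q=camera_model(n); T=np.linalg.inv(q['pose'])
  for c in ((60,14),(60,-14),(-60,14),(-60,-14)):
    for h in(.089,.045):
      w=np.append(np.append((o+c[0]*X+c[1]*Y)/1000,h),1); k=q['mtx']@(T@w)[:3]; print(n,c,h,(k[:2]/k[2]).round(1))
p=cv2.imread('pics/top0.png'); cv2.imwrite('pics/c2.png',cv2.resize(np.vstack([p[168:198,240:290],p[222:252,240:290]]),None,fx=10,fy=10,interpolation=cv2.INTER_CUBIC))
"
```

```text
[418.1  83.8 154. ]
[420.4 111.1 154. ]
[372.9  48.6  15. ]
[383.3 164.7  15. ]
[387.9  58.3  15. ]
[395.8 149.5  15. ]
corners exp [370.6262823   45.91415435] [380.25015322 165.52761976]
(60, 14) [541.02951765 106.44296884]
(60, -14) [538.78394777  78.53316024]
(-60, 14) [421.41605223 116.06683976]
(-60, -14) [419.17048235  88.15703116]
top (60, 14) 0.089 [258.7 178. ]
top (60, 14) 0.045 [261.  183.1]
top (60, -14) 0.089 [270.9 179.3]
top (60, -14) 0.045 [272.8 184.4]
top (-60, 14) 0.089 [251.8 229.7]
top (-60, 14) 0.045 [254.5 232.9]
top (-60, -14) 0.089 [264.2 231.1]
top (-60, -14) 0.045 [266.4 234.2]
scene (60, 14) 0.089 [407.7 298.1]
scene (60, 14) 0.045 [404.4 309.8]
scene (60, -14) 0.089 [393.5 298.7]
scene (60, -14) 0.045 [390.7 310.5]
scene (-60, 14) 0.089 [397.5 250.1]
scene (-60, 14) 0.045 [394.8 262.5]
scene (-60, -14) 0.089 [384.4 250.6]
scene (-60, -14) 0.045 [382.1 263.1]
```

View pics/c2.png

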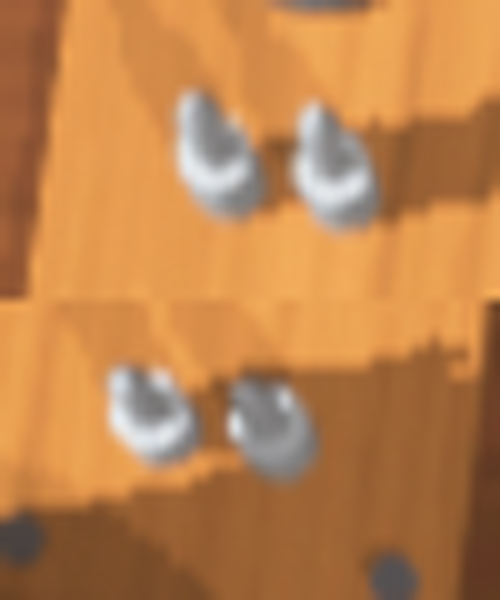

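Tips in the crop map to top pixels (259.0,177.5), (271.6,178.6), (252.3,229.0) and (264.0,230.2). That is within about 1 px of the prediction. Taking the wrist and top measurements together puts the press origin at about (481.7,97.5).

```bash
python3 -m jog '[[[0,0,0],[-2.3,5,0],45],[[0,0,0],[0,0,15],45],[[0,0,0],[0,0,15],45],[[0,0,0],[0,0,0],45],[[0,0,0],[0,0,0],45]]'
python3 -c "
from h import *
plan(481.7,97.5,60,85.4)"
```

```text
time_s: 5.65
ee_pos: [0.4821, 0.0982, 0.113]
tcp_rot: [-0.128, -3.138, 0.0]
force: [0.3, -0.1, -1.6]
opening: 0.052
t 5.65 p [482.1  98.2 113. ] yawY 85.3 J1,J6 [ 0.06 -1.43] op 52.0 F [ 0.3 -0.1 -1.6] Mz [ 0.032  0.001 -0.046]
  turn [-0.0002 -0.0007 -0.0011] (alt rz 3.14 ) shift-after [ 0.4 -0.7 53. ] shift-now [ 0.3 -0.7 53. ]
```

```bash
python3 -m jog '[[[0,0,0],[0.4,-0.5,6],45],[[0,0,0],[0,0,6],45],[[0,0,0],[0,0,6],45],[[0,0,0],[0,0,6],45],[[0,0,0],[0,0,0],45]]'
python3 -c "
from h import *
plan(481.7,97.5,60,85.4)"
```

```text
time_s: 6.15
ee_pos: [0.481, 0.0979, 0.0881]
tcp_rot: [-0.127, -3.137, 0.0]
force: [0.7, -0.0, -2.1]
opening: 0.0518
t 6.15 p [481.   97.9  88.1] yawY 85.4 J1,J6 [ 0.06 -1.43] op 51.8 F [ 0.7 -0.  -2.1] Mz [0.012 0.028 0.055]
  turn [-0.0003 -0.0017 -0.0005] (alt rz 3.141 ) shift-after [-0.8 -0.3 28.1] shift-now [-0.8 -0.3 28.1]
```

```bash
python3 -m jog '[[[0,0,0],[0,0,7],45],[[0,0,0],[0,0,7],45],[[0,0,0],[0,0,7],45],[[0,0,0],[0,0,4],45],[[0,0,0],[0,0,2],45],[[0,0,0],[0,0,1],45],[[0,0,0],[0,0,0],45]]'
python3 -c "
from h import *
plan(481.7,97.5,60,85.4)"
```

```text
time_s: 6.85
ee_pos: [0.4817, 0.0979, 0.061]
tcp_rot: [-0.127, -3.139, 0.0]
force: [-0.6, 0.1, -1.6]
opening: 0.0518
t 6.85 p [481.7  97.9  61. ] yawY 85.4 J1,J6 [ 0.06 -1.43] op 51.8 F [-0.6  0.1 -1.6] Mz [ 0.016  0.006 -0.   ]
  turn [-0.0001 -0.0001 -0.0006] (alt rz 3.141 ) shift-after [-0.  -0.4  1. ] shift-now [-0.  -0.4  1. ]
```

```bash
python3 -m jog '[[[0,0,0],[0,0,1],45],[[0,0,0],[0,0,1],45],[[0,0,0],[0,0,0.5],45],[[0,0,0],[0,0,0],45]]'
python3 -m jog '[[[0,0,0],[0,0,0],60],[[0,0,0],[0,0,0],64],[[0,0,0],[0,0,0],64],[[0,0,0],[0,0,-20],64],[[0,0,0],[0,0,-40],64],[[0,0,0],[0,0,-40],70],[[0,0,0],[0,0,0],70],[[0,0,0],[0,0,0],70]]'
python3 -c "
from h import *
n='top';p,d=snapshot(n); W=cloud(d,camera_model(n)); cv2.imwrite('pics/t3.png',p[...,::-1])
w=W.reshape(-1,3); s=(w[:,2]>.062)&(w[:,2]<.078)&(abs(w[:,0]-.48)<.1)&(abs(w[:,1]-.097)<.05)
print(s.sum(),np.median(w[s,2]),rect(w[s,:2]))
plan(519.8,-313.8,120,84.85)"
```

```text
time_s: 7.25
ee_pos: [0.4819, 0.0979, 0.0591]
tcp_rot: [0.127, 3.138, -0.0]
force: [-1.1, 0.4, 5.9]
opening: 0.0517
time_s: 8.05
ee_pos: [0.4823, 0.098, 0.1592]
tcp_rot: [0.127, 3.137, 0.0]
force: [-0.4, 0.7, 0.0]
opening: 0.07
260 0.07143643235422759 (array([449.2,  80.7]), array([ 18.4, 100.3]), np.float32(179.41))
t 8.1 p [481.3  97.9 158.1] yawY 85.4 J1,J6 [ 0.06 -1.43] op 70.0 F [ 0.8  0.2 -0.1] Mz [ 0.086  0.    -0.01 ]
  turn [-0.0001 -0.0004  0.009 ] (alt rz -3.133 ) shift-after [ -75.3 -406.6   38.1] shift-now [ -71.7 -407.2   38.1]
```

Core seated: its top is at 71.4 mm and contact force was felt. Now the face.

```bash
python3 -m jog '[[[0,0,0.009],[0,-47,0],70],[[0,0,0],[-5,-47,0],70],[[0,0,0],[-10,-47,0],70],[[0,0,0],[-12,-47,0],70],[[0,0,0],[-12,-47,0],70],[[0,0,0],[-12,-47,0],70],[[0,0,0],[-12,-47,10],70],[[0,0,0],[-12,-47,20],70]]'
python3 -m jog '[[[0,0,0],[0,-31,35],70],[[0,0,0],[0,0,35],70],[[0,0,0],[0,0,0],70],[[0,0,0],[0,0,0],70]]'
python3 -c "
from h import *
plan(519.8,-313.8,14,84.85)
p,d=snapshot('wrist'); cv2.imwrite('pics/w3.png',p[...,::-1]); import pickle; pickle.dump(camera_model('wrist'),open('w3.pkl','wb'))"
```

```text
time_s: 8.9
ee_pos: [0.5226, -0.2833, 0.1282]
tcp_rot: [-0.142, -3.138, -0.0]
force: [0.7, 0.1, 0.6]
opening: 0.07
time_s: 9.3
ee_pos: [0.5183, -0.3105, 0.0578]
tcp_rot: [-0.141, -3.134, -0.005]
force: [-0.2, 0.2, 0.4]
opening: 0.0696
t 9.3 p [ 518.3 -310.5   57.8] yawY 84.8 J1,J6 [-0.65 -2.13] op 69.6 F [-0.2  0.2  0.4] Mz [-0.005 -0.046  0.018]
  turn [ 0.0028 -0.0043 -0.    ] (alt rz 3.142 ) shift-after [-1.7 -3.1 43.8] shift-now [-1.9 -3.2 43.7]
```

View pics/w3.png

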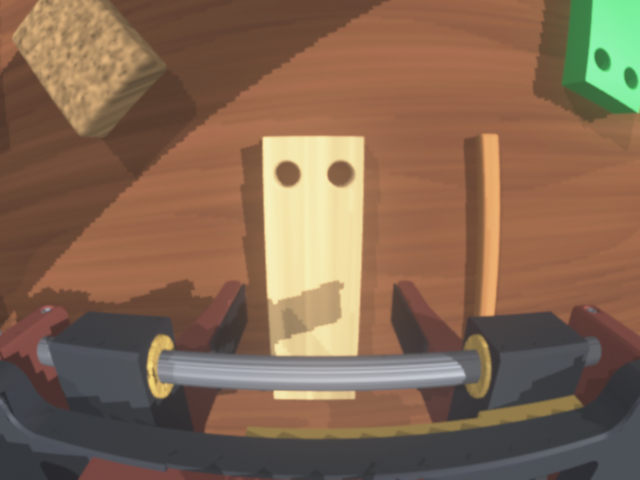

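Face is centred between the jaws, holes at (288,173) and (341,173), and the pencil at (487,230) is outside the fingers.

```bash
python3 -c "
from h import *
import pickle; m=pickle.load(open('w3.pkl','rb'))
q=[wray(u,v,.016,m) for u,v in((288,173),(341,173))]; print(q)
a=np.radians(-5.15); c=(q[0]+q[1])[:2]/2+60*np.array([np.cos(a),np.sin(a)]); print(c); plan(c[0],c[1],14.5,84.85)"
```

```text
[array([ 460.6, -322.5,   16. ]), array([ 463.1, -295.1,   16. ])]
[ 521.60778667 -314.18580836]
t 9.35 p [ 519.6 -311.1   59.3] yawY 84.9 J1,J6 [-0.65 -2.14] op 69.8 F [ 1.7 -0.1  0.1] Mz [0.048 0.009 0.007]
  turn [ 0.0008 -0.0014  0.0007] (alt rz -3.141 ) shift-after [-2.2 -2.9 44.8] shift-now [-2.3 -2.9 44.8]
```

```bash
python3 -m jog '[[[0,0,0],[-1.7,-2.9,20],70],[[0,0,0],[0,0,20],70],[[0,0,0],[0,0,4.3],70],[[0,0,0],[0,0,0],70],[[0,0,0],[0,0,0],70]]'
python3 -c "
from h import *
plan(521.3,-313.8,14.5,84.85)"
python3 -m jog '[[[0,0,0],[0,0,0],45],[[0,0,0],[0,0,0],45],[[0,0,0],[0,0,0],45],[[0,0,0],[0,0,0],45],[[0,0,0],[0,0,-30],45],[[0,0,0],[0,0,-50],45],[[0,0,0],[0,0,-50],45],[[0,0,0],[0,0,0],45]]' 30
python3 -c "
from h import *
plan(481.7,97.7,150,85.4)"
```

```text
time_s: 9.85
ee_pos: [0.5223, -0.3151, 0.0167]
tcp_rot: [0.14, 3.137, -0.002]
force: [0.1, 0.0, 0.4]
opening: 0.0698
t 9.85 p [ 522.3 -315.1   16.7] yawY 84.9 J1,J6 [-0.66 -2.14] op 69.8 F [0.1 0.  0.4] Mz [-0.037 -0.019  0.031]
  turn [-0.0012  0.0017  0.0008] (alt rz -3.141 ) shift-after [1.1 1.2 2.2] shift-now [1.1 1.2 2.2]
time_s: 10.65
ee_pos: [0.5252, -0.318, 0.1521]
tcp_rot: [0.14, 3.128, -0.012]
force: [1.3, -0.3, -0.2]
opening: 0.0521
t 10.65 p [ 525.2 -318.   152.1] yawY 84.9 J1,J6 [-0.66 -2.14] op 52.1 F [ 1.3 -0.3 -0.2] Mz [-0.    -0.048  0.054]
  turn [-0.0069  0.0104 -0.0094] (alt rz 3.132 ) shift-after [ 76.7 410.9   2.1] shift-now [ 80.6 410.1  -1.6]
```

```bash
python3 -m jog '[[[0,0,-0.009],[12,30,0],45],[[0,0,0],[12,47,0],45],[[0,0,0],[12,47,0],45],[[0,0,0],[12,47,0],45],[[0,0,0],[12,47,0],45],[[0,0,0],[10,47,0],45],[[0,0,0],[5,47,0],45],[[0,0,0],[0,47,0],45]]'
python3 -m jog '[[[0,0,0],[0,40,0],45],[[0,0,0],[0,8,0],45],[[0,0,0],[0,0,0],45],[[0,0,0],[0,0,0],45],[[0,0,0],[0,0,0],45]]'
python3 -c "
from h import *
plan(481.7,97.7,125,85.4)
p,d=snapshot('wrist'); cv2.imwrite('pics/w4.png',p[...,::-1]); import pickle; pickle.dump(camera_model('wrist'),open('w4.pkl','wb'))"
```

```text
time_s: 11.45
ee_pos: [0.474, 0.0507, 0.1443]
tcp_rot: [-0.127, -3.137, 0.0]
force: [1.0, -1.0, -0.9]
opening: 0.0519
time_s: 11.95
ee_pos: [0.4795, 0.0954, 0.1448]
tcp_rot: [-0.129, -3.138, 0.001]
force: [0.7, -0.5, -2.6]
opening: 0.0517
t 11.95 p [479.5  95.4 144.8] yawY 85.3 J1,J6 [ 0.06 -1.43] op 51.7 F [ 0.7 -0.5 -2.6] Mz [-0.018 -0.009 -0.055]
  turn [-0.0006 -0.0007 -0.002 ] (alt rz 3.14 ) shift-after [-2.   2.4 19.8] shift-now [-2.   2.4 19.8]
```

View pics/w4.png

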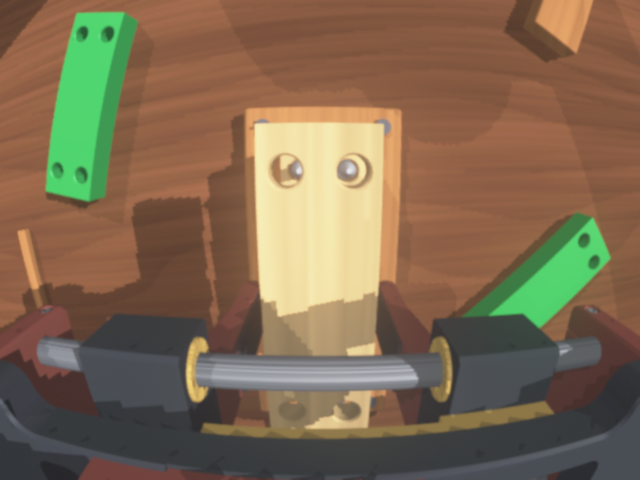

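Posts show through the face's holes at (288,170) and (353,170), so it is nearly in line. I'll compute the plate's offset in the hand.

```bash
python3 -c "
from h import *
import pickle; m=pickle.load(open('w4.pkl','rb'))
q=[wray(u,v,.144,m) for u,v in((287.5,170),(352.5,170))]; a=np.radians(-4.65); print(q,(q[0]+q[1])[:2]/2+60*np.array([np.cos(a),np.sin(a)]))"
python3 -m jog '[[[0,0,0],[-1.5,2.2,0],45],[[0,0,0],[0,0,12],45],[[0,0,0],[0,0,12],45],[[0,0,0],[0,0,0],45],[[0,0,0],[0,0,0],45]]'
python3 -c "
from h import *
plan(481.7,97.8,88,85.4)"
```

```text
[array([417.1,  87.2, 144. ]), array([419.3, 113.6, 144. ])] [478.00251073  95.53587516]
time_s: 12.5
ee_pos: [0.4807, 0.0988, 0.1203]
tcp_rot: [-0.127, -3.137, 0.0]
force: [-0.5, 0.3, -0.5]
opening: 0.0517
t 12.5 p [480.7  98.8 120.3] yawY 85.4 J1,J6 [ 0.06 -1.43] op 51.7 F [-0.5  0.3 -0.5] Mz [ 0.048 -0.009 -0.079]
  turn [-0.0004 -0.002  -0.0006] (alt rz 3.141 ) shift-after [-1.1 -0.9 32.3] shift-now [-1.1 -0.9 32.3]
```

```bash
python3 -m jog '[[[0,0,0],[-1.5,-0.8,6],45],[[0,0,0],[0,0,6],45],[[0,0,0],[0,0,5],45],[[0,0,0],[0,0,5],45],[[0,0,0],[0,0,4],45],[[0,0,0],[0,0,0],45],[[0,0,0],[0,0,0],45]]'
python3 -c "
from h import *
plan(482.3,97.8,88,85.4)"
```

```text
time_s: 13.2
ee_pos: [0.4828, 0.098, 0.0951]
tcp_rot: [-0.127, -3.139, 0.0]
force: [0.2, -0.1, -1.4]
opening: 0.0516
t 13.2 p [482.8  98.   95.1] yawY 85.4 J1,J6 [ 0.06 -1.43] op 51.6 F [ 0.2 -0.1 -1.4] Mz [ 0.036 -0.013  0.025]
  turn [-0.0001 -0.0003 -0.0005] (alt rz 3.141 ) shift-after [ 0.5 -0.2  7.1] shift-now [ 0.5 -0.2  7.1]
```

```bash
python3 -m jog '[[[0,0,0],[0,0,4],45],[[0,0,0],[0,0,2],45],[[0,0,0],[0,0,1],45],[[0,0,0],[0,0,1],45],[[0,0,0],[0,0,0.7],45],[[0,0,0],[0,0,0],45]]'
python3 -c "
from h import *
plan(482.3,97.8,88,85.4)"
```

```text
time_s: 13.8
ee_pos: [0.4828, 0.098, 0.0869]
tcp_rot: [0.127, 3.139, -0.0]
force: [-1.2, -0.1, 4.0]
opening: 0.0519
t 13.8 p [482.8  98.   86.9] yawY 85.4 J1,J6 [ 0.06 -1.43] op 51.9 F [-1.2 -0.1  4. ] Mz [ 0.001  0.287 -0.017]
  turn [-0.0001  0.     -0.0005] (alt rz 3.141 ) shift-after [ 0.5 -0.2 -1.1] shift-now [ 0.5 -0.2 -1.1]
```

```bash
python3 -m jog '[[[0,0,0],[0,0,0],60],[[0,0,0],[0,0,0],64],[[0,0,0],[0,0,0],64],[[0,0,0],[0,0,-20],64],[[0,0,0],[0,0,-45],70],[[0,0,0],[0,0,-45],80],[[0,0,0],[0,0,-45],80],[[0,0,0],[0,0,0],80]]'
python3 -m jog '[[[0,0,0.149],[0,0,0],80],[[0,0,0.149],[0,0,0],80],[[0,0,0.149],[0,0,0],80],[[0,0,0.149],[0,0,0],80],[[0,0,0.149],[0,0,0],80],[[0,0,0.149],[0,0,0],80],[[0,0,0.149],[0,0,0],80],[[0,0,0.149],[0,0,0],80]]'
python3 -m jog '[[[0,0,0.149],[0,0,0],80],[[0,0,0.149],[0,0,0],80],[[0,0,0.149],[0,0,0],80],[[0,0,0],[0,0,0],80]]'
python3 -c "
from h import *
n='scene';p,d=snapshot(n); W=cloud(d,camera_model(n)); cv2.imwrite('pics/s3.png',cv2.resize(p[200:400,340:560,::-1],None,fx=3.5,fy=3))
w=W.reshape(-1,3); s=(w[:,2]>.083)&(w[:,2]<.095)&(abs(w[:,0]-.48)<.1)&(abs(w[:,1]-.097)<.05)
print(s.sum(),np.percentile(w[s,2],[5,50,95]).round(4),rect(w[s,:2]))
A=np.c_[w[s,:2],np.ones(s.sum())];print('tilt',np.linalg.lstsq(A,w[s,2],rcond=None)[0].round(4))
plan(629.5,214.8,200,-8.8)"
```

```text
time_s: 14.6
ee_pos: [0.4869, 0.0983, 0.2474]
tcp_rot: [0.126, 3.128, 0.002]
force: [1.2, 0.6, 0.2]
opening: 0.0799
time_s: 15.4
ee_pos: [0.4823, 0.0979, 0.2404]
tcp_rot: [-1.874, -2.52, 0.002]
force: [-0.9, 0.6, 0.3]
opening: 0.0803
time_s: 15.8
ee_pos: [0.4824, 0.098, 0.2405]
tcp_rot: [-2.381, -2.048, 0.002]
force: [0.1, 0.9, 0.6]
opening: 0.0797
1618 [0.0847 0.0871 0.0895] (array([480.6,  98. ]), array([ 53.4, 163.2]), np.float32(175.36))
tilt [-0.0009  0.0018  0.0873]
t 15.85 p [482.4  97.9 240.6] yawY -8.4 J1,J6 [0.06 0.21] op 80.0 F [0.  0.2 0.2] Mz [-0.075  0.036 -0.008]
  turn [-0.0013  0.0004  0.0078] (alt rz -3.134 ) shift-after [138.  127.5  40.6] shift-now [137.  128.6  40.4]
```

View pics/s3.png

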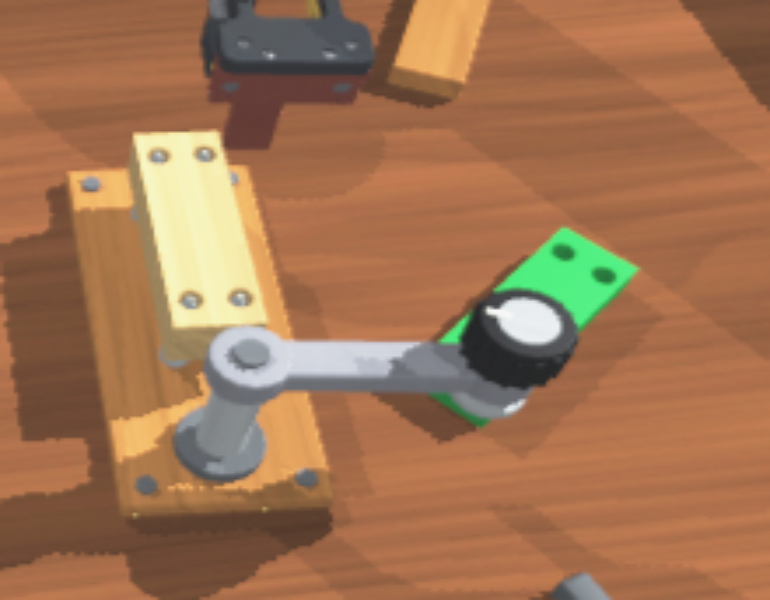

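Face seated: its top is at 87.1 mm, level, with pins showing in all four holes. Now I'll cage the cap with open jaws.

```bash
python3 -m jog '[[[0,0,0.008],[0,0,0],80],[[0,0,0],[35,32,0],80],[[0,0,0],[35,32,0],80],[[0,0,0],[34,32,10],80],[[0,0,0],[34,31.5,10],80],[[0,0,0],[0,0,0],80],[[0,0,0],[0,0,0],80],[[0,0,0],[0,0,0],80]]'
python3 -c "
from h import *
plan(629.5,214.8,157,-8.8)"
```

```text
time_s: 16.65
ee_pos: [0.6293, 0.2138, 0.2213]
tcp_rot: [-2.388, -2.041, 0.002]
force: [-0.5, -0.2, -0.4]
opening: 0.0803
t 16.65 p [629.3 213.8 221.3] yawY -8.9 J1,J6 [0.22 0.38] op 80.3 F [-0.5 -0.2 -0.4] Mz [-0.086  0.098  0.041]
  turn [-0.0012  0.0008 -0.0025] (alt rz 3.139 ) shift-after [ 1.1 -0.  64.3] shift-now [ 1.1  0.1 64.3]
```

```bash
python3 -m jog '[[[0,0,0],[1,0,30],80],[[0,0,0],[0,0,34],80],[[0,0,0],[0,0,0],56],[[0,0,0],[0,0,0],56],[[0,0,0],[0,0,0],56]]'
python3 -m jog '[[[0,0,-0.0685],[0,0,0],56],[[0,0,0],[0,-17.8,0],56],[[0,0,-0.137],[0,0,0],56],[[0,0,0],[0,-17.8,0],56],[[0,0,-0.137],[0,0,0],56],[[0,0,0],[0,-17.8,0],56],[[0,0,-0.137],[0,0,0],56],[[0,0,0],[0,-17.8,0],56]]'
python3 -c "
from h import *
s=readout.observe();p=s['ee_pos'][:2]*1000-[610.8,87.3];print(np.hypot(*p),np.degrees(np.arctan2(p[1],p[0])))
plan(481.2,97.7,157,85.4)"
```

```text
time_s: 17.15
ee_pos: [0.6315, 0.2152, 0.1598]
tcp_rot: [2.388, 2.039, 0.004]
force: [0.6, 0.4, 0.2]
opening: 0.0599
time_s: 17.95
ee_pos: [0.5644, 0.2082, 0.1604]
tcp_rot: [1.828, 2.549, 0.01]
force: [2.8, 4.5, 0.5]
opening: 0.0565
129.50413435189546 111.0154118347792
t 17.95 p [564.4 208.2 160.4] yawY 18.7 J1,J6 [ 0.24 -0.09] op 56.5 F [2.8 4.5 0.5] Mz [ 0.482 -0.412  0.045]
  turn [ 0.0071  0.0052 -1.1642] (alt rz 1.977 ) shift-after [  74.  -116.8    3.4] shift-now [ -78.  -114.2    2.5]
```

```bash
python3 -m jog '[[[0,0,-0.137],[0,0,0],56],[[0,0,0],[0,-17.8,0],56],[[0,0,-0.137],[0,0,0],56],[[0,0,0],[0,-17.8,0],56],[[0,0,-0.137],[0,0,0],56],[[0,0,0],[0,-17.8,0],56],[[0,0,-0.137],[0,0,0],56],[[0,0,0],[0,-17.8,0],56]]'
python3 -m jog '[[[0,0,-0.137],[0,0,0],56],[[0,0,0],[0,-17.8,0],56],[[0,0,-0.137],[0,0,0],56],[[0,0,0],[0,-17.8,0],56],[[0,0,0],[0,0,0],56],[[0,0,0],[0,0,0],56]]'
python3 -c "
from h import *
s=readout.observe();p=s['ee_pos'][:2]*1000-[610.8,87.3];print(np.hypot(*p),np.degrees(np.arctan2(p[1],p[0])))
plan(481.2,97.7,157,85.4)"
```

```text
time_s: 18.75
ee_pos: [0.5084, 0.165, 0.1602]
tcp_rot: [1.07, 2.948, 0.007]
force: [0.2, 4.0, 0.8]
opening: 0.056
time_s: 19.35
ee_pos: [0.4882, 0.1315, 0.1579]
tcp_rot: [0.671, 3.068, -0.0]
force: [-0.4, 0.5, -0.7]
opening: 0.0564
130.30761400551486 160.14952538275668
t 19.35 p [488.2 131.5 157.9] yawY 65.3 J1,J6 [ 0.13 -1.01] op 56.4 F [-0.4  0.5 -0.7] Mz [-0.058 -0.027  0.004]
  turn [-2.000e-04  6.000e-04 -3.504e-01] (alt rz 2.791 ) shift-after [  4.3 -34.3   0.9] shift-now [ -7.7 -33.7   0.9]
```

```bash
python3 -m jog '[[[0,0,-0.149],[0,0,0],56],[[0,0,0],[0,-17.3,0],56],[[0,0,-0.133],[0,0,0],56],[[0,0,0],[0,-17.3,0],56],[[0,0,-0.067],[0,0,0],56],[[0,0,0],[0,0,0],56],[[0,0,0],[0,-2,0],56],[[0,0,0],[0,0,0],56]]'
python3 -c "
from h import *
plan(481.2,97.7,157,85.4)"
python3 -m jog '[[[0,0,0],[0,-2,0],56],[[0,0,0],[0,0,0],56]]'
python3 -m jog '[[[0,0,0],[0,-1.5,0],56],[[0,0,0],[0,0,0],56]]'
python3 -c "
from h import *
plan(481.2,97.7,157,85.4)
p,d=snapshot('scene'); cv2.imwrite('pics/s4.png',cv2.resize(p[200:400,300:520,::-1],None,fx=3.5,fy=3))"
```

```text
time_s: 20.15
ee_pos: [0.4811, 0.0967, 0.1575]
tcp_rot: [-0.124, -3.139, 0.0]
force: [0.4, -0.7, 0.6]
opening: 0.0562
t 20.15 p [481.1  96.7 157.5] yawY 85.5 J1,J6 [ 0.06 -1.43] op 56.2 F [ 0.4 -0.7  0.6] Mz [0.003 0.017 0.022]
  turn [-0.0002 -0.      0.0013] (alt rz -3.14 ) shift-after [-0.   1.   0.5] shift-now [-0.   1.   0.5]
time_s: 20.35
ee_pos: [0.4808, 0.0946, 0.1574]
tcp_rot: [-0.122, -3.139, 0.0]
force: [-0.6, -0.3, 0.9]
opening: 0.0559
time_s: 20.55
ee_pos: [0.4808, 0.0939, 0.1575]
tcp_rot: [0.122, 3.139, 0.002]
force: [-0.0, 3.9, 0.0]
opening: 0.0563
t 20.55 p [480.8  93.9 157.5] yawY 85.5 J1,J6 [ 0.05 -1.44] op 56.3 F [-0.   3.9  0. ] Mz [0.834 0.028 0.006]
  turn [0.0013 0.0001 0.0023] (alt rz -3.139 ) shift-after [-0.1  3.8  0.5] shift-now [-0.1  3.8  0.5]
```

View pics/s4.png

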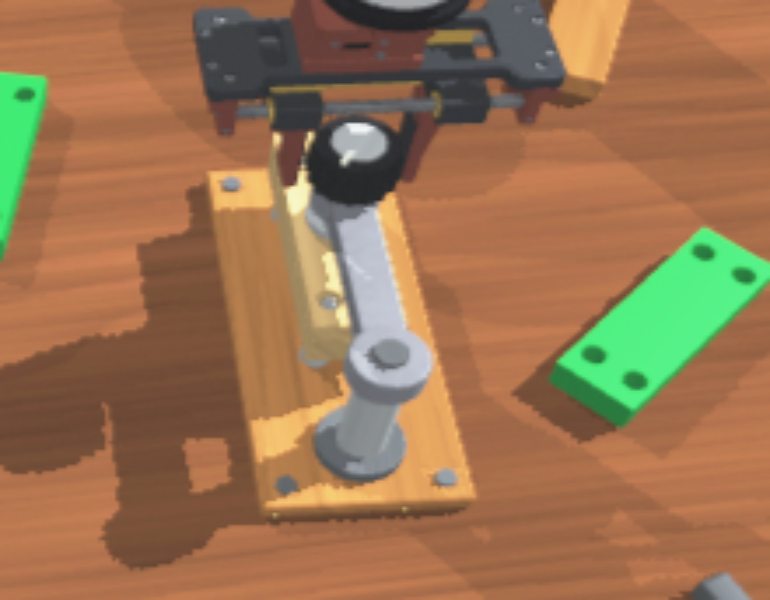

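The arm points along the bed with the cap between the fingers, over the stack. Next a small extra push to confirm the stop.

```bash
python3 -m jog '[[[0,0,0],[0,-1.5,0],56],[[0,0,0],[0,0,0],56]]'
python3 -m jog '[[[0,0,0],[0,-1.5,0],56],[[0,0,0],[0,0,0],56]]'
python3 -c "
from h import *
plan(481.2,97.7,157,85.4)
n='top'
for n in('top','scene'):
  p,d=snapshot(n); W=cloud(d,camera_model(n)); w=W.reshape(-1,3); s=(w[:,2]>.171)&(w[:,2]<.179)&(abs(w[:,0]-.48)<.03)&(abs(w[:,1]-.097)<.03)
  print(s.sum(),w[s].mean(0))"
```

```text
time_s: 20.8
ee_pos: [0.4808, 0.0936, 0.1575]
tcp_rot: [0.123, 3.139, 0.006]
force: [0.0, 10.4, 0.2]
opening: 0.0559
time_s: 21.0
ee_pos: [0.4807, 0.0933, 0.1576]
tcp_rot: [0.124, 3.139, 0.009]
force: [0.8, 15.5, 0.1]
opening: 0.056
t 21.0 p [480.7  93.3 157.6] yawY 85.5 J1,J6 [ 0.05 -1.45] op 56.0 F [ 0.8 15.5  0.1] Mz [ 2.724 -0.099 -0.023]
  turn [0.0059 0.0002 0.0012] (alt rz -3.14 ) shift-after [-0.1  4.4  0.6] shift-now [-0.1  4.4  0.6]
0 [nan nan nan]
431 [0.48274342 0.09808212 0.17530422]<string>:7: RuntimeWarning: Mean of empty slice.
  ret = um.true_divide(
```

The stop is firm (4 to 15 N with no travel). Centre on the cap, grip, and start turning clockwise.

```bash
python3 -m jog '[[[0,0,0],[0,7,0],56],[[0,0,0],[0,0,0],56],[[0,0,0],[0,0,0],44],[[0,0,0],[0,0,0],44],[[0,0,0],[0,0,0],44]]' 40
python3 -c "
from h import *
plan(481.2,97.7,157,85.4)"
python3 -m jog '[[[0,0,0.1],[0,0,0],44],[[0,0,0.1],[0,0,0],44],[[0,0,0.1],[0,0,0],44]]'
python3 -c "
from h import *
plan(481.2,97.7,157,85.4)"
```

```text
time_s: 21.6
ee_pos: [0.4811, 0.0978, 0.1575]
tcp_rot: [0.122, 3.139, 0.002]
force: [0.5, 5.3, 0.6]
opening: 0.0476
t 21.6 p [481.1  97.8 157.5] yawY 85.5 J1,J6 [ 0.06 -1.44] op 47.6 F [0.5 5.3 0.6] Mz [0.942 0.02  0.08 ]
  turn [ 0.0015 -0.      0.0023] (alt rz -3.139 ) shift-after [-0.1 -0.1  0.5] shift-now [-0.1 -0.1  0.5]
time_s: 21.9
ee_pos: [0.481, 0.0977, 0.1575]
tcp_rot: [-0.596, -3.084, -0.002]
force: [-0.2, 4.0, 0.9]
opening: 0.0478
t 21.9 p [481.   97.7 157.5] yawY 68.1 J1,J6 [ 0.06 -1.13] op 47.8 F [-0.2  4.   0.9] Mz [ 0.754  0.097 -0.006]
  turn [ 1.200e-03 -3.000e-04 -3.017e-01] (alt rz 2.84 ) shift-after [-0.2  0.   0.5] shift-now [-0.2  0.1  0.5]
```

```bash
cat > m.py <<'E'
from bench import readout
s=readout.observe(); print(round(s["time_s"],2),"J6",round(s["joints"][5],3),"Mz",s["ft_torque"].round(3)[2],"T6",s["joint_torque"][5].round(3),"F",s["force"].round(1),round(s["opening"]*1e3,1))
E
r() { python3 m.py; }
python3 -m jog '[[[0,0,0.1],[0,0,0],44],[[0,0,0.1],[0,0,0],44]]' >/dev/null; r
python3 -m jog '[[[0,0,0.1],[0,0,0],44],[[0,0,0.1],[0,0,0],44]]' >/dev/null; r
python3 -m jog '[[[0,0,0.1],[0,0,0],44],[[0,0,0.1],[0,0,0],44]]' >/dev/null; r
python3 -m jog '[[[0,0,0.1],[0,0,0],44],[[0,0,0.1],[0,0,0],44]]' >/dev/null; r
python3 -m jog '[[[0,0,0.1],[0,0,0],44],[[0,0,0.1],[0,0,0],44]]' >/dev/null; r
python3 -m jog '[[[0,0,0.1],[0,0,0],44],[[0,0,0.1],[0,0,0],44]]' >/dev/null; r
python3 -m jog '[[[0,0,0.1],[0,0,0],44],[[0,0,0.1],[0,0,0],44]]' >/dev/null; r
```

```text
22.1 J6 -0.931 Mz 0.063 T6 -1.27 F [-0.9  4.1  0.8] 47.8
22.3 J6 -0.731 Mz 0.152 T6 -1.269 F [-0.5  4.3  1. ] 47.6
22.5 J6 -0.531 Mz 0.097 T6 -1.268 F [-0.3  3.9  1.6] 47.5
22.7 J6 -0.331 Mz 0.068 T6 -1.268 F [-1.2  3.7  2.2] 47.4
22.9 J6 -0.131 Mz -0.029 T6 -1.267 F [-1.5  3.1  2.8] 47.6
23.1 J6 0.069 Mz 0.108 T6 -1.165 F [-1.7  3.6  3.5] 47.6
23.3 J6 0.269 Mz 0.117 T6 -1.173 F [-2.6  3.8  4.1] 47.3
```

```bash
r() { python3 m.py; }
python3 -m jog '[[[0,0,0.1],[0,0,0],44],[[0,0,0.1],[0,0,0],44],[[0,0,0.1],[0,0,0],44],[[0,0,0.1],[0,0,0],44]]' >/dev/null; r
python3 -m jog '[[[0,0,0.1],[0,0,0],44],[[0,0,0.1],[0,0,0],44],[[0,0,0.1],[0,0,0],44],[[0,0,0.1],[0,0,0],44]]' >/dev/null; r
python3 -m jog '[[[0,0,0.1],[0,0,0],44],[[0,0,0.1],[0,0,0],44],[[0,0,0.1],[0,0,0],44],[[0,0,0.1],[0,0,0],44]]' >/dev/null; r
python3 -c "
from h import *
plan(481.2,97.7,157,85.4)
p,d=snapshot('scene'); cv2.imwrite('pics/s5.png',cv2.resize(p[200:300,340:450,::-1],None,fx=7,fy=6,interpolation=cv2.INTER_CUBIC))"
```

```text
23.7 J6 0.669 Mz 0.13 T6 -1.171 F [-3.4  4.1  4.3] 47.4
24.1 J6 1.069 Mz 0.204 T6 -1.171 F [-3.   4.2  3.5] 47.8
24.5 J6 1.469 Mz 0.148 T6 -1.171 F [-3.2  5.1  3.6] 47.6
t 24.5 p [480.   98.  157.6] yawY -80.9 J1,J6 [0.06 1.47] op 47.6 F [-3.2  5.1  3.6] Mz [1.137 0.699 0.148]
  turn [-0.0019  0.0018  0.2399] (alt rz -2.902 ) shift-after [1.2 0.2 0.6] shift-now [1.1 0.5 0.6]
```

View pics/s5.png

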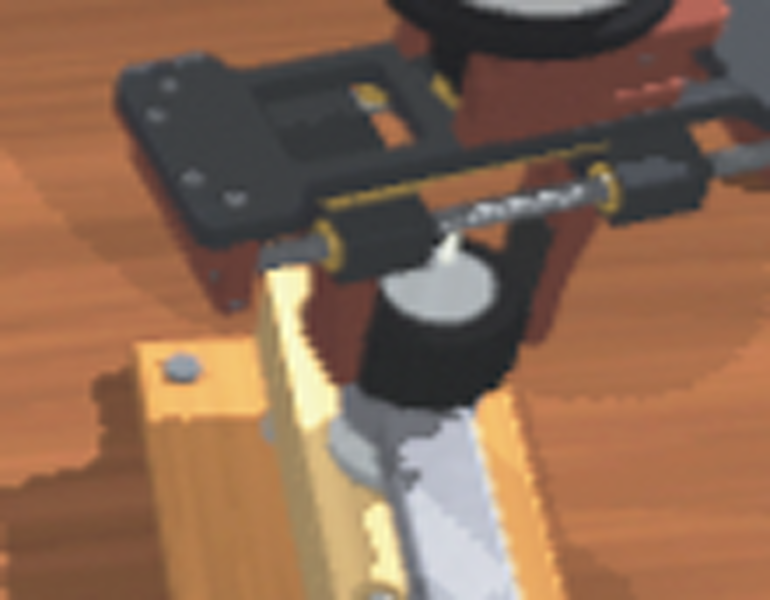

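The white line has turned about 165° with the grip, so the cap did not slip in the jaws. The joint-6 torque stepped up near J6≈0 and stayed flat for another 1.4 rad of slipping. Release and retreat.

```bash
python3 -m jog '[[[0,0,0],[0,0,0],52],[[0,0,0],[0,0,0],60],[[0,0,0],[0,0,0],75],[[0,0,0],[0,0,0],75],[[0,0,0],[0,0,-20],75],[[0,0,0],[0,0,-45],75],[[0,0,0],[0,0,-45],75],[[0,0,0],[0,0,0],75]]'
python3 -m jog '[[[0,0,0],[30,0,-20],75],[[0,0,0],[45,0,-20],75],[[0,0,0],[45,0,0],75],[[0,0,0],[45,0,0],75],[[0,0,0],[0,0,0],75],[[0,0,0],[0,0,0],75]]'
python3 -c "
from h import *
plan(481.2,97.7,157,85.4)
n='scene';p,d=snapshot(n); cv2.imwrite('pics/s6.png',p[...,::-1]); W=cloud(d,camera_model(n)); w=W.reshape(-1,3)
s=(w[:,2]>.171)&(w[:,2]<.179)&(abs(w[:,0]-.48)<.03)&(abs(w[:,1]-.097)<.03); print('cap',w[s].mean(0))
s=(w[:,2]>.083)&(w[:,2]<.089)&(abs(w[:,0]-.48)<.09)&(abs(w[:,1]-.097)<.04); A=np.c_[w[s,:2],np.ones(s.sum())]
print('face',np.median(w[s,2]),np.linalg.lstsq(A,w[s,2],rcond=None)[0].round(4),rect(w[s,:2]))"
```

```text
time_s: 25.35
ee_pos: [0.4851, 0.0973, 0.2733]
tcp_rot: [3.13, 0.258, 0.018]
force: [1.3, -0.2, 0.3]
opening: 0.0748
time_s: 25.95
ee_pos: [0.6435, 0.124, 0.3054]
tcp_rot: [3.131, 0.258, -0.005]
force: [-0.7, -0.4, 0.0]
opening: 0.0747
t 25.95 p [643.5 124.  305.4] yawY -80.6 J1,J6 [0.09 1.49] op 74.7 F [-0.7 -0.4  0. ] Mz [-0.024  0.136 -0.006]
  turn [0.0004 0.0033 0.2446] (alt rz -2.897 ) shift-after [-159.7   39.2  148.4] shift-now [-163.9   -0.6  149. ]
cap [0.48301024 0.09481862 0.17518326]
face 0.08665327673890083 [-0.001  -0.01    0.0879] (array([479.1,  98. ]), array([ 53.3, 163.8]), np.float32(175.51))
```

View pics/s6.png

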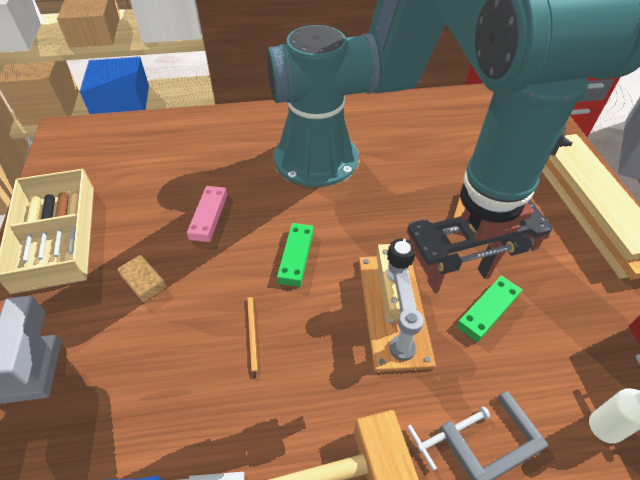

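The last picture shows the arm home over the stack, both plates on the posts, and the gripper clear. The pencil (252,335), cork block (141,278) and offcut are where they started; the offcut is partly behind the robot and was never approached.

```bash
python3 -c "
from bench import job
print(job.sign_off())"
```

```text
the job is handed in; nothing more can be done
None
```

The job is handed in at about 26 s of the 72 s allowed; the sign-off gives no verdict.

- **Plates:** I lowered the thick plate onto the collars and the thin plate onto it. After clamping, the thin plate's top is at 86.7 mm against 87 expected. It is level within 0.01 rad and in line with the press, about 2 mm or less from the posts' middle.
- **Press arm:** I swung it against its stop with the cap held loosely between the fingers. Pushing further raised the force to 15 N with almost no movement, so it is home.
- **Ratchet cap:** I turned it about 2.9 rad clockwise. The torque on joint 6 stepped up by about 0.1 N m after roughly 1.4 rad and stayed flat, so I judge the clutch slipped for about 1.4 rad. I could not measure the foot's force on the stack directly.
- **Afterwards:** The gripper is open and well clear. The pencil and cork block look unmoved in the last picture. The offcut is hidden by the robot there, but I never went near it.

**Checks that disagreed:**
- The wrist moment readings were too noisy to show the slip, so I relied on the joint torque.
- The cap centre read 3 mm differently in y before and after release. The fingers hid part of the cap in the first reading, and the difference is away from the open side, so I took the arm to be still home.

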